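# Nip an album in the studio press

### The arm

A 6-joint arm with a two-finger parallel gripper is mounted at the origin on the work surface. World frame = base frame: x ahead of the robot, y to its left, z up, the work surface at z = 0. Lengths are in m, angles in degrees, forces in N, time in s.
With the tool pointing down it reaches from about 0.35 to 0.875 m from the base axis. Payload 4.2 kg.
Tool frame: the origin (TCP) lies midway between the tips of the shut fingers; the grasp point (between the pads) lies 19 mm behind it; z points along the fingers, y is the direction in which the jaws open and shut (so a half turn about z gives the same grasp; the last joint's range is limited). The gripper opens to 87 mm and grips with 3 to 60 N. Pads are 19 mm wide; open, the fingers measure 117 mm over their backs; the gripper's body (75 mm by 190 mm) begins 51 mm behind the grasp point.
Start: joints at [90.734, 22.042, 0.453, 0, -68.411, -14.817], TCP at [0.152, 0.606, 0.223] pointing down, gripper open.
Joint ranges: [-179.83, 179.83], [-69.29, 118.12], [-61.27, 80.66], [-181.25, 117.63], [-171.15, -9.14], [-177.46, 177.46]. Speed limits (degrees/s): [159.86, 159.86, 180, 180, 180, 180].

### API

Orientations are given as a 3x3 rotation matrix whose columns are the frame's x, y, z axes.
In Python, from station import r gives the robot as it stands.
- The arm moves only by the tool play_rows, never from a script. Its argument "commands" is a list that holds one entry, the list of rows, each a list of 7 numbers: the shift along the world's x, y, z in m, then the turn, a rotation vector about the world's x, y, z in rad, then the closure, from 0 (fully open) to 1 (shut). A call has 1 to 5 rows; each row is the pose to reach, as a shift and turn from the pose commanded when the call began; what a row does not reach only later rows make up. A row lasts 1/10 s, in which the tool goes at most 50 mm and 8.59 degrees, less where a joint would pass 70% of its speed; a pose out of reach is approached as far as the arm can. A call with a gripper value outside its range is refused whole. The fingers move at their own pace and stop on an object; the grip force is fixed at half the most. Time passes only in rows, so rows that repeat a pose let the fingers close. It gives the time, the measured TCP pose, the force and the opening at its end, in the units of the state.
- r.sense(): the state, without advancing time (a new reading comes with each control period).
- r.capture(name): name is "scene" or "side" or "wrist"; returns a dict with "image" (480x640x3 uint8, red, green, blue), "range_z" (480x640 float32, m along the optical axis (not along the pixel's ray), 0 where there is no reading), "intrinsics" (3x3 intrinsics, pixels), "extrinsics" (4x4, takes a point from camera to world coordinates); the wrist camera has in their place "mount" (4x4, takes a point from camera to tool coordinates, whose origin is the TCP and whose axes are the flange's). Camera axes: x right, y up, looking along -z (the intrinsics and any distortion apply to the point x, -y, -z); pixel columns grow to the right and rows downward; lengths in m; the calibration is good to about 2 mm. The wrist camera is an equidistant fisheye: a pixel r from the principal point sees the ray r / f radians off the axis. A picture is of the moment at which its call begins: read the wrist's pose just before it.
- r.finish_job(): hands the job in, once; it reports no verdict.
The state is a dict: "time_s": time; "joints": joint angles; "joint_velocities": joint speeds; "effort": joint torques, N m; "tcp_pos": TCP position; "ee_rot": TCP orientation; "wrist_force": force on the tool from outside, world axes, zero at the start; "moment": the same for the moment, N m; "gripper_width": opening from 0.0 (shut) to 1.0 (fully open).
Only numpy, scipy, OpenCV 4.12 (cv2) and the standard library are available. Lean on these libraries where they do the work, as an engineer would, in place of code of your own. Each camera call takes 0.05 s, during which the arm holds its last target. There are 200 camera calls.

### The job

Nip the album in the bench press: crank the handwheel clockwise (seen from above) by its revolving handle, first taking up the wheel's free play until you feel it begin to drive the screw, then give it one and a half turns more, counted from there, and no further, so that the album is neither under- nor over-pressed. Then let go of the handle and swing the clamp lever over to its stop to lock the screw, leaving everything else as it stands.

Things in the scene. Friction and masses are not known exactly. Their poses are not given: they have to be found in the camera images.
- press: Fixed bench press of grey castings, base 240 x 330 mm, crosshead on two columns, its top 195 mm up. Origin: middle of the base on the table, below the screw; x from the front (clamp lever, robot side) to the back, y along the crosshead, z up. The wheel turns a nut in the crosshead that drives the screw down 5 mm a turn; the screw itself does not rotate. The nut holds where it is left.
- wheel_hub (a point): On the handwheel's upright axis at mid height of its rim, 229 mm above the table (wheel 160 mm wide, rim 16 mm thick; the screw's bare end stands to 277 mm on this axis). The wheel stays at its height. Clockwise it first runs idle (about 0.5 N at the handle) for an unknown 60 to 255 degrees, ending at any angle; then it drives the screw, at about 10 N along the handle's circle.
- handle_grip (a point): Middle of the grip of the wheel's upright black crank handle, 24 mm thick, 68 mm tall (242 to 310 mm above the table), this point 282 mm above the table and 72 mm from the wheel's axis. It spins freely about its own upright axis, so a firm grasp need not turn with the wheel. It may start anywhere round the wheel.
- platen: Aluminium pressing plate, 170 x 235 x 18 mm, guided on the columns; origin: centre of its underside, which rests on the bundle from the start without spring load. Screw travel loads four springs between screw and platen, together 10 N per mm; the platen itself does not visibly sink.
- bundle: The work: an album between two wooden press boards, 150 x 200 x 45 mm, loose, lying on the press bed below the platen; origin: centre of its underside. Stays where it is.
- clamp (a joint): Angle of the clamp lever about its upright pivot, rad: 0 slack, grows clockwise seen from above (its grip goes from the -y side to the +y side of the press's front), 1.04 at its stop, locked. It starts at 0 to 0.25, takes about 4 N at its grip and stays where it is left.
- clamp_grip (a point): Middle of the upright black grip of the clamp lever, 18 to 22 mm thick, 50 mm tall (202 to 252 mm above the table), at the end of a dark steel arm 12 mm thick (its middle 206 mm above the table), 105 mm from the pivot, in front of the wheel; this point 232 mm above the table.
- clamp_pivot (a point): Point on the clamp lever's pivot axis, 52 mm in front of the wheel's axis, at the height of the lever's grip (232 mm above the table).
- seal_stone: Bystander: square stone seal 24 x 24 x 55 mm standing on the front of the press base; origin under its middle.
- washer: Bystander: blue porcelain brush-washing bowl, 116 mm wide, 60 mm tall; origin under its middle.
- inkstone: Bystander: round black inkstone, 116 mm wide, 30 mm tall; origin under its middle.
- ink_dish: Bystander: white porcelain dish, 140 mm wide, 22 mm tall; origin under its middle.
- paperweight: Bystander: dark wooden bar 200 (x) x 32 x 22 mm; origin under its middle.
- brush: Bystander: writing brush lying on the table, 225 mm long (x), 13 mm thick; origin under its middle.
- tape: Bystander: roll of clear tape lying flat, 90 mm wide, 20 mm tall; origin under its middle.
- ink_bottle: Bystander: black ink bottle, 60 mm wide, 130 mm tall; origin under its middle.

How it is judged (in metres and radians):
On the way, in this order (a step that is already met when the one before it is completed fails the run):
1. the platen presses the bundle with 78.5 to 88.5 N (one and a half turns of the screw, give or take a tenth of a turn) (contact force between platen and bundle between 78.5 and 88.5 N), for 0.2 s.
2. then the clamp lever is swung to its locked end (beyond 0.9 rad) (all of step 1 and value of joint clamp above 0.9 rad), for 0.2 s.
At the end, for the whole second after the job is handed in: The platen presses the bundle with 78.5 to 88.5 N, as one and a half turns of the screw (within a tenth of a turn) give; the clamp lever stands beyond 0.9 rad of its 1.04; the bundle lies within 8 mm and each bystander within 20 mm of where it was; the robot has let go (all of step 2 and distance of bundle from where it was at the start of the episode below 0.008 m and distance of each of seal_stone, washer, inkstone, ink_dish, paperweight, brush, tape, ink_bottle from where it was at the start of the episode below 0.02 m); the robot touches nothing.
It fails at once if the album is over-pressed: platen on bundle above 93 N (contact force between platen and bundle above 93 N).
It fails at once if the bundle is shifted by more than 15 mm (distance of bundle from where it was at the start of the episode above 0.015 m).
It fails at once if a bystander is pushed or knocked over (moved more than 40 mm) (distance of any of seal_stone, washer, inkstone, ink_dish, paperweight, brush, tape, ink_bottle from where it was at the start of the episode above 0.04 m).
It also fails if it takes over 72 s, if anything falls off the work surface, if the arm or the gripper's body presses on something with over 40 N, if the wrist force passes 120 N, or if a joint passes its speed limit or range.

## Working session

There is one attempt and no reset: what is moved stays moved. The work goes in short steps, Python scripts to look and compute and a tool call to move; the robot and the scene stay as the last step left them, time stands still between calls to the robot, and variables do not carry over. Pictures are saved under pics/ and viewed, about 8 in all and at most 12, crops included, and the job is handed in when it is done.

Besides the shell and the picture viewer there is one more tool, called after "Emit:" as name(argument=value, ...) on one line, values as JSON. play_rows: Moves the arm, as the interface text tells. Its arguments: {"type":"object","properties":{"commands":{"type":"array","items":{"type":"array","items":{"type":"array","items":{"type":"number"}}}}},"required":["commands"]}

```bash
mkdir -p pics
python3 - <<'E'
from station import r
import numpy as np,cv2
s=r.sense();print(s)
for n in("scene","side"):
    c=r.capture(n);cv2.imwrite(f"pics/{n}0.png",c["image"][:,:,::-1]);np.savez(f"{n}0.npz",**c)
    print(n,c["intrinsics"],c["extrinsics"],(c["range_z"]>0).mean())
E
```

```text
{'time_s': 0.0, 'joints': array([ 9.07343485e+01,  2.20903183e+01,  3.77749835e-01, -2.86720096e-02,
       -6.84111354e+01, -1.48145689e+01]), 'joint_velocities': array([ 0.02790545,  0.08899161, -0.01781218,  0.01088607, -0.07398727,
        0.04359747]), 'effort': array([-1.18858334e-04, -3.90671253e+01,  1.87405300e+01,  4.21984345e+00,
        1.09161210e-02, -1.88376084e-04]), 'tcp_pos': array([0.15190796, 0.60561997, 0.22145123]), 'ee_rot': array([[ 9.69911147e-01, -2.43458776e-01, -4.37606563e-04],
       [-2.43459147e-01, -9.69908737e-01, -2.16478119e-03],
       [ 1.02596550e-04,  2.20618473e-03, -9.99997561e-01]]), 'wrist_force': array([-0.67251105, -0.55983118,  1.26302464]), 'moment': array([-0.03745839,  0.00424596, -0.0097175 ]), 'gripper_width': 0.9995932130889343}
scene [[507.41579643   0.         318.07842397]
 [  0.         507.41579643 240.23715536]
 [  0.           0.           1.        ]] [[-0.44435903 -0.74691374  0.49463615  1.07745217]
 [ 0.89582895 -0.37415103  0.23979472  0.24546766]
 [ 0.00596266  0.54966433  0.83536433  1.15707845]
 [ 0.          0.          0.          1.        ]] 0.9960481770833334
side [[582.94213042   0.         313.60231168]
 [  0.         582.94213042 240.49729317]
 [  0.           0.           1.        ]] [[ 0.84808534  0.36098056 -0.38787149 -0.08607936]
 [-0.52973447  0.56173134 -0.63548352 -1.03812224]
 [-0.01151763  0.74441315  0.66761996  1.22985437]
 [ 0.          0.          0.          1.        ]] 0.982783203125
```

View pics/scene0.png

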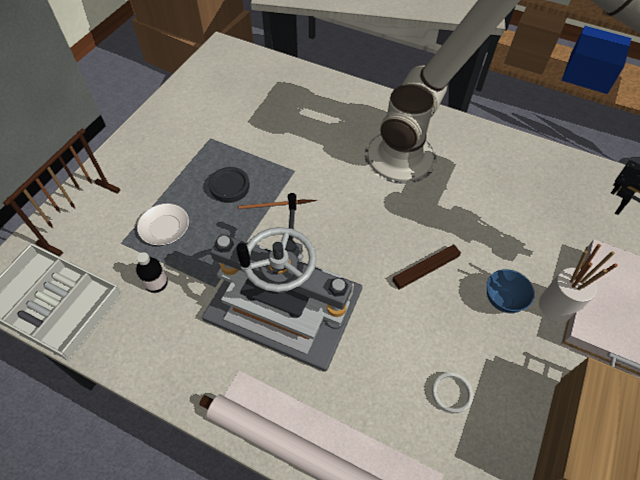

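View pics/side0.png

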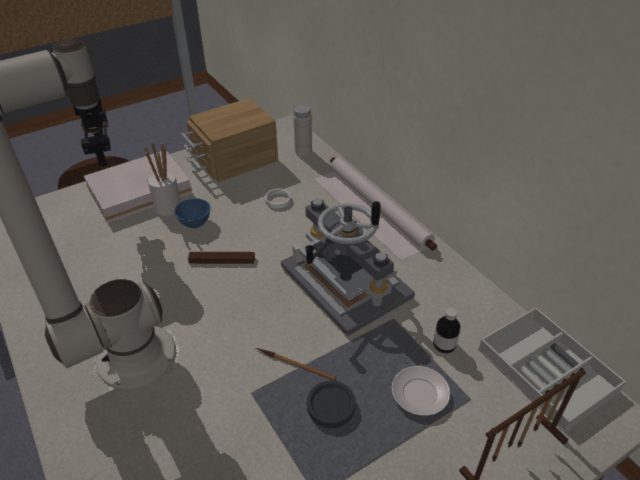

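Scene view: wheel centred near (280,258), black crank handle at (243,254), clamp grip at (292,202). Side view: wheel at (348,222), handle at (375,213), clamp grip at (310,255).

```bash
cat > h.py <<'E'
import numpy as np,cv2
def cloud(c):
    K,E,z=c["intrinsics"],c["extrinsics"],c["range_z"]
    v,u=np.mgrid[:480,:640]
    P=np.stack([(u-K[0,2])/K[0,0]*z,-(v-K[1,2])/K[1,1]*z,-z],-1)
    return P@E[:3,:3].T+E[:3,3]
def circ(xy):
    A=np.c_[2*xy,np.ones(len(xy))];s=np.linalg.lstsq(A,(xy**2).sum(1),rcond=None)[0]
    return s[:2],np.sqrt(s[2]+s[:2]@s[:2])
def meas(c,u0,v0,verbose=1):
    W=cloud(c);im=c["image"].astype(int);v,u=np.mgrid[:480,:640]
    near=(abs(u-u0)<75)&(abs(v-v0)<75)&(c["range_z"]>0)
    dark=im.max(-1)<60
    rim=near&(W[...,2]>.225)&(W[...,2]<.240)&(im.min(-1)>90)
    xy=W[rim][:,:2];ctr=np.median(xy,0)
    for _ in range(6):
        d=np.hypot(*(xy-ctr).T);k=(d>.060)&(d<.090);ctr,R=circ(xy[k])
    h=near&dark&(W[...,2]>.250)&(W[...,2]<.315)
    g=near&dark&(W[...,2]>.212)&(W[...,2]<.256)&(np.hypot(*(W[...,:2]-ctr).transpose(2,0,1))>.1)
    return ctr,R,k.sum(),W[h],W[g]
E
python3 - <<'E'
from h import *
for n,u,v in(("scene",280,245),("side",345,230)):
    c=dict(np.load(n+"0.npz"));W=cloud(c)
    ctr,R,k,H,G=meas(c,u,v)
    print(n,"hub",ctr,R,k,"\n handle",len(H),H.mean(0),H.min(0),H.max(0),"\n grip",len(G),G.mean(0) if len(G) else '',G.min(0),G.max(0))
    d=H.mean(0)[:2]-ctr;print(np.hypot(*d),np.degrees(np.arctan2(d[1],d[0])))
    z=W[...,2];im=c["image"]
    print("screw top",W[(z>.265)&(z<.285)&(im.min(-1)>60)&(np.hypot(*(W[...,:2]-ctr).transpose(2,0,1))<.03)].mean(0))
    m=(z>.10)&(z<.2)&(np.hypot(*(W[...,:2]-ctr).transpose(2,0,1))<.2)
    print(cv2.minAreaRect(W[(abs(z-.195)<.006)&m][:,:2].astype(np.float32)))
    m=(abs(z-.055)<.2)&(np.hypot(*(W[...,:2]-ctr).transpose(2,0,1))<.2)&(z>.012)
    print("base z hist",np.histogram(W[m][:,2],bins=np.arange(.01,.33,.02)))
E
```

```text
scene hub [ 0.60809    -0.07357386] 0.071246162766911 1266 
 handle 373 [ 0.63501866 -0.10652553  0.28049651] [ 0.4518229  -0.13652007  0.25000043] [ 0.66860781 -0.06437468  0.31047067] 
 grip 115 [ 0.46411548 -0.1198039   0.23713995] [ 0.44957893 -0.13110807  0.21207149] [ 0.50507346 -0.09840814  0.2522544 ]
0.042555441173101796 -50.7437338012139
screw top [ 0.60152847 -0.07005546  0.2739355 ]
((0.5911688804626465, -0.07764866948127747), (0.1144510805606842, 0.3262690603733063), 8.366353034973145)
base z hist (array([2282, 2044,    8,  228, 2490,  674,  676,  206,  570, 2277,  717,
       1658,   35,    0,    0]), array([0.01, 0.03, 0.05, 0.07, 0.09, 0.11, 0.13, 0.15, 0.17, 0.19, 0.21,
       0.23, 0.25, 0.27, 0.29, 0.31]))
side hub [ 0.60462078 -0.0760951 ] 0.07121731852007021 376 
 handle 298 [ 0.61555466 -0.11478204  0.27669167] [ 0.44999543 -0.14150019  0.25013838] [ 0.66602148 -0.06753949  0.31347985] 
 grip 143 [ 0.47812891 -0.12667395  0.23128428] [ 0.44936945 -0.23510222  0.21203459] [0.62489728 0.05983459 0.25547414]
0.04020235073663286 -74.21839712742944
screw top [ 0.61111356 -0.06825915  0.27967138]
((0.5857541561126709, -0.07818305492401123), (0.10826178640127182, 0.32806140184402466), 4.650999546051025)
base z hist (array([1037, 2443,  117,  259, 1482,  323,  502,  176,  505, 1302,  468,
       1025,   56,    0,    0]), array([0.01, 0.03, 0.05, 0.07, 0.09, 0.11, 0.13, 0.15, 0.17, 0.19, 0.21,
       0.23, 0.25, 0.27, 0.29, 0.31]))
```

```bash
cat >> h.py <<'E'
def cylfit(P,cam,rad):
    from scipy.optimize import least_squares
    xy=P[:,:2];c0=np.median(xy,0);d=c0-cam[:2];c0=c0+rad*.7*d/np.hypot(*d)
    return least_squares(lambda c:np.hypot(*(xy-c).T)-rad,c0,loss="soft_l1",f_scale=.002).x
E
python3 - <<'E'
from h import *
for n,u,v in(("scene",280,245),("side",345,230)):
    c=dict(np.load(n+"0.npz"));cam=c["extrinsics"][:3,3]
    ctr,R,k,H,G=meas(c,u,v)
    H=H[H[:,0]>.56];q=H[(H[:,2]<.303)&(H[:,2]>.262)]
    h=cylfit(q,cam,.012);d=h-ctr
    G=G[G[:,0]<.52];q=G[(G[:,2]<.248)&(G[:,2]>.216)]; g=cylfit(q,cam,.010)
    print(n,ctr,"handle",len(H),h,np.hypot(*d),np.degrees(np.arctan2(d[1],d[0])),"grip",g,len(q),np.hypot(*(g-ctr)))
    im=c["image"][v-90:v+90,u-100:u+100,::-1];cv2.imwrite(f"pics/{n}c.png",cv2.resize(im,None,fx=2,fy=2,interpolation=3))
a,b=cv2.imread("pics/scenec.png"),cv2.imread("pics/sidec.png")
cv2.imwrite("pics/both.png",np.hstack([a,b]))
E
```

```text
scene [ 0.60809    -0.07357386] handle 357 [ 0.64710582 -0.10750764] 0.05170817833842475 -41.014925970737316 grip [ 0.45746592 -0.12261002] 72 0.15840504286722726
side [ 0.60462078 -0.0760951 ] handle 266 [ 0.63864379 -0.1200188 ] 0.05555948695733125 -52.23887214000688 grip [ 0.46027353 -0.12093346] 66 0.15115094204714882
```

View pics/both.png

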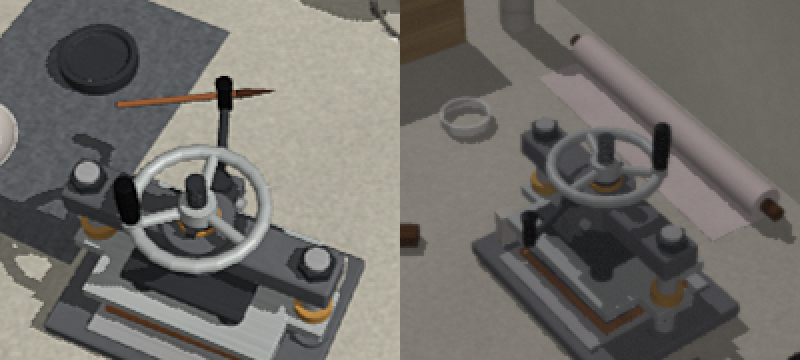

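Run:
```python
from h import *
for n,u,v in(("scene",280,245),("side",345,230)):
    c=dict(np.load(n+"0.npz"));cam=c["extrinsics"][:3,3]
    ctr,R,k,H,G=meas(c,u,v)
    dd=np.hypot(*(H[:,:2]-ctr).T)
    S=H[dd<.03]; print("screw",len(S),cylfit(S[S[:,2]<.272],cam,.009))
    H=H[(dd>.05)&(dd<.1)];q=H[(H[:,2]<.303)&(H[:,2]>.255)]
    h=cylfit(q,cam,.012);d=h-ctr
    print(n,ctr,"handle",len(H),h,np.hypot(*d),np.degrees(np.arctan2(d[1],d[0])))
    W=cloud(c);z=W[...,2];m=(abs(z-.022)<.03)&(np.hypot(*(W[...,:2]-ctr).transpose(2,0,1))<.21)&(z>.012)
    zz=W[m][:,2];print("base",np.median(zz),cv2.minAreaRect(W[m&(abs(z-np.median(zz))<.004)][:,:2].astype(np.float32)))
    print("xhead z",np.histogram(z[(np.hypot(*(W[...,:2]-ctr).transpose(2,0,1))<.16)&(z>.16)],bins=np.arange(.16,.23,.005)))
```

```text
screw 128 [ 0.60785119 -0.07501106]
scene [ 0.60809    -0.07357386] handle 229 [ 0.65527283 -0.12780555] 0.07188390255760761 -48.97597575344932
base 0.029730326138078467 ((0.6076658964157104, -0.07455979287624359), (0.23991571366786957, 0.3285069465637207), 3.083493947982788)
xhead z (array([  69,  102,  115,  108,  100,  204, 1085,  370,  426,  371,  285,
         90,   68,  274]), array([0.16 , 0.165, 0.17 , 0.175, 0.18 , 0.185, 0.19 , 0.195, 0.2  ,
       0.205, 0.21 , 0.215, 0.22 , 0.225, 0.23 ]))
screw 97 [ 0.6056778  -0.07687234]
side [ 0.60462078 -0.0760951 ] handle 169 [ 0.65728025 -0.12600101] 0.072550803111521 -43.462152131630134
base 0.032797286228344324 ((0.6052860021591187, -0.07765910029411316), (0.2418912798166275, 0.3322090804576874), 3.0142459869384766)
xhead z (array([ 48,  74,  97, 103, 107, 108, 336, 533, 181, 203, 187, 119,  36,
       117]), array([0.16 , 0.165, 0.17 , 0.175, 0.18 , 0.185, 0.19 , 0.195, 0.2  ,
       0.205, 0.21 , 0.215, 0.22 , 0.225, 0.23 ]))
```

Hub ≈ (0.6065, −0.0755), handle ≈ (0.656, −0.127) (radius 72 mm ✓.), press yaw 3°, clamp grip ≈ (0.459, −0.122), which is 105 mm from the computed pivot ✓. Moving now.

Emit:
play_rows(commands=[[[0.018,-0.024,0.035,0,0,0.055,0],[0.036,-0.048,0.07,0,0,0.11,0],[0.054,-0.072,0.105,0,0,0.165,0],[0.072,-0.096,0.14,0,0,0.22,0],[0.09,-0.12,0.175,0,0,0.274,0]]])

```text
time_s: 0.6
tcp_pos: [0.2425, 0.4848, 0.3986]
ee_rot: [[1.0, 0.031, -0.0], [0.031, -1.0, -0.001], [-0.0, 0.001, -1.0]]
wrist_force: [0.3, 0.6, 1.1]
gripper_width: 1.003
```

Emit:
play_rows(commands=[[[0.028,-0.041,0,0,0,0,0],[0.056,-0.082,0,0,0,0,0],[0.084,-0.123,0,0,0,0,0],[0.112,-0.164,0,0,0,0,0],[0.14,-0.205,0,0,0,0,0]]])

```text
time_s: 1.1
tcp_pos: [0.3825, 0.2792, 0.3974]
ee_rot: [[1.0, 0.029, -0.0], [0.029, -1.0, 0.0], [-0.0, -0.0, -1.0]]
wrist_force: [0.8, 0.1, 0.8]
gripper_width: 0.999
```

Emit:
play_rows(commands=[[[0.028,-0.041,0,0,0,0,0],[0.056,-0.082,0,0,0,0,0],[0.084,-0.123,0,0,0,0,0],[0.112,-0.164,0,0,0,0,0],[0.14,-0.205,0,0,0,0,0]]])

```text
time_s: 1.6
tcp_pos: [0.5226, 0.0743, 0.3973]
ee_rot: [[1.0, 0.028, -0.0], [0.028, -1.0, 0.0], [-0.0, -0.0, -1.0]]
wrist_force: [0.9, 0.8, 0.5]
gripper_width: 0.999
```

Emit:
play_rows(commands=[[[0.027,-0.041,0,0,0,0,0],[0.054,-0.082,0,0,0,0,0],[0.081,-0.123,0,0,0,0,0],[0.108,-0.164,0,0,0,0,0],[0.134,-0.203,0,0,0,0,0]]])

```text
time_s: 2.1
tcp_pos: [0.6567, -0.1288, 0.3968]
ee_rot: [[1.0, 0.028, -0.001], [0.028, -1.0, 0.0], [-0.001, -0.0, -1.0]]
wrist_force: [0.6, 1.3, 0.5]
gripper_width: 1.002
```

Run:
```python
from station import r
import numpy as np,cv2
s=r.sense();print({k:np.round(s[k],3) for k in("time_s","joints","tcp_pos","ee_rot","wrist_force")})
c=r.capture("wrist");print(c["intrinsics"],c["mount"]);cv2.imwrite("pics/w1.png",c["image"][:,:,::-1]);np.savez("w1.npz",**c)
```

```text
{'time_s': np.float64(2.1), 'joints': array([ 2.7150e+00,  2.3948e+01,  2.7536e+01, -1.6000e-02, -9.3662e+01,
        8.8879e+01]), 'tcp_pos': array([ 0.657, -0.129,  0.397]), 'ee_rot': array([[ 1.   ,  0.028, -0.001],
       [ 0.028, -1.   ,  0.   ],
       [-0.001, -0.   , -1.   ]]), 'wrist_force': array([0.616, 1.281, 0.457])}
[[371.64829954   0.         321.01166716]
 [  0.         371.64829954 238.01553125]
 [  0.           0.           1.        ]] [[-4.22709417e-05  9.59695310e-01  2.81042541e-01  7.65108489e-02]
 [ 9.99999732e-01 -1.64862418e-04  7.13374634e-04 -4.86028066e-04]
 [ 7.30955643e-04  2.81042496e-01 -9.59695046e-01 -1.61065274e-01]
 [ 0.00000000e+00  0.00000000e+00  0.00000000e+00  1.00000000e+00]]
```

View pics/w1.png

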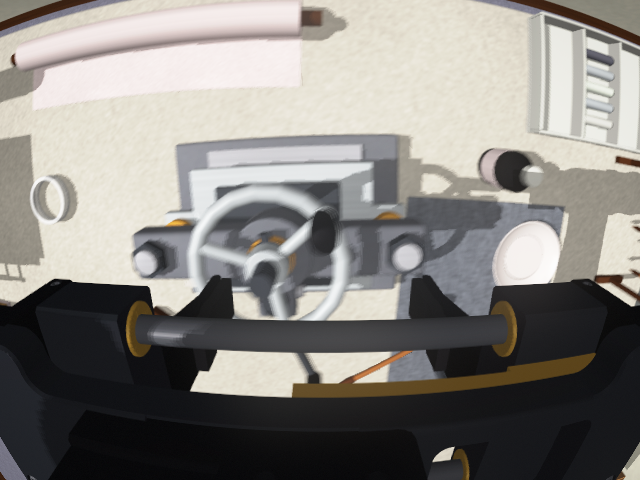

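The wrist view shows the handle top at about (324,225), midway between the fingers (≈215 and ≈430). Descending and grasping.

Emit:
play_rows(commands=[[[0,0.001,-0.035,0,0,0,0],[0,0.002,-0.07,0,0,0,0],[0,0.002,-0.105,0,0,0,0],[0,0.002,-0.14,0,0,0,0],[0,0.002,-0.14,0,0,0,0]]])

```text
time_s: 2.65
tcp_pos: [0.6526, -0.1241, 0.2508]
ee_rot: [[1.0, 0.028, -0.013], [0.028, -1.0, 0.002], [-0.013, -0.002, -1.0]]
wrist_force: [-0.1, -0.7, -0.0]
gripper_width: 0.997
```

Emit:
play_rows(commands=[[[0,0,0,0,0,0,1],[0,0,0,0,0,0,1],[0,0,0,0,0,0,1],[0,0,0,0,0,0,1],[0,0,0,0,0,0,1]]])

```text
time_s: 3.15
tcp_pos: [0.6563, -0.1248, 0.2586]
ee_rot: [[1.0, 0.028, 0.002], [0.028, -1.0, 0.0], [0.002, 0.0, -1.0]]
wrist_force: [0.0, 0.4, 0.7]
gripper_width: 0.632
```

Emit:
play_rows(commands=[[[0,0,0,0,0,0,1],[0,0,0,0,0,0,1],[0,0,0,0,0,0,1],[0,0,0,0,0,0,1],[0,0,0,0,0,0,1]]])

```text
time_s: 3.65
tcp_pos: [0.6564, -0.125, 0.2577]
ee_rot: [[1.0, 0.028, 0.001], [0.028, -1.0, -0.0], [0.001, 0.0, -1.0]]
wrist_force: [0.9, -1.6, 0.3]
gripper_width: 0.26
```

Emit:
play_rows(commands=[[[0,0,0,0,0,0,1],[0,0,0,0,0,0,1],[0,0,0,0,0,0,1]]])

```text
time_s: 3.95
tcp_pos: [0.6564, -0.125, 0.2578]
ee_rot: [[1.0, 0.028, 0.001], [0.028, -1.0, -0.0], [0.001, 0.0, -1.0]]
wrist_force: [2.5, -2.8, -0.3]
gripper_width: 0.26
```

```bash
cat >> h.py <<'E'
HUB=np.array([.6065,-.0755])
def state():
    from station import r
    s=r.sense();p=s["tcp_pos"]+s["ee_rot"]@[0,0,-.019];d=p[:2]-HUB;a=np.arctan2(d[1],d[0])
    t=np.array([np.sin(a),-np.cos(a)]);f=s["wrist_force"]
    print("t",s["time_s"],"p",p.round(4),"rad",np.hypot(*d).round(4),"ang",np.degrees(a).round(2),"Ftan",-(f[:2]@t).round(2),"Frad",(f[:2]@d/np.hypot(*d)).round(2),"F",f.round(2),s["gripper_width"].round(3))
    return p,a
def rows(a0,a1,n,R=.072):
    # handle angles deg, shifts relative to a0
    for a in np.linspace(a0,a1,n+1)[1:]:
        q,w=np.radians([a0,a]);print([round(R*(np.cos(w)-np.cos(q)),4),round(R*(np.sin(w)-np.sin(q)),4)],end=" ")
    print()
E
python3 - <<'E'
from h import *
p,a=state()
for s in(-46,-90,-110,-130,-150,-170,-190,-210): rows(s,s-(44 if s==-46 else 20),5)
E
```

```text
Traceback (most recent call last):
  File "h.py", line 30, in state
    print("t",s["time_s"],"p",p.round(4),"rad",np.hypot(*d).round(4),"ang",np.degrees(a).round(2),"Ftan",-(f[:2]@t).round(2),"Frad",(f[:2]@d/np.hypot(*d)).round(2),"F",f.round(2),s["gripper_width"].round(3))
                                                                                                                                                                                   ^^^^^^^^^^^^^^^^^^^^^^^^
AttributeError: 'float' object has no attribute 'round'
```

```bash
sed -i 's/s\["gripper_width"\].round(3)/round(s["gripper_width"],3)/' h.py
python3 - <<'E'
from h import *
p,a=state()
def rows(c,a0,a1,n):
    print(a0,a1,end=": ")
    for a in np.radians(np.linspace(a0,a1,n+1)[1:]):
        q=HUB+.072*np.array([np.cos(a),np.sin(a)]);print("[%.4f,%.4f]"%tuple(q-c),end=" ")
    print();return q
c=rows(np.array([.656,-.125]),-45,-90,5)
for s in range(-90,-300,-25): c=rows(c,s,s-25,5)
E
```

```text
t 3.95 p [ 0.6564 -0.125   0.2768] rad 0.0702 ang -44.76 Ftan -0.21 Frad 3.76 F [ 2.52 -2.8  -0.35] 0.26
-45 -90: [-0.0072,-0.0087] [-0.0168,-0.0147] [-0.0273,-0.0190] [-0.0382,-0.0216] [-0.0495,-0.0225] 
-90 -115: [-0.0063,0.0003] [-0.0125,0.0011] [-0.0186,0.0025] [-0.0246,0.0043] [-0.0304,0.0067] 
-115 -140: [-0.0056,0.0029] [-0.0109,0.0063] [-0.0159,0.0101] [-0.0205,0.0143] [-0.0247,0.0190] 
-140 -165: [-0.0038,0.0050] [-0.0072,0.0103] [-0.0101,0.0159] [-0.0125,0.0217] [-0.0144,0.0276] 
-165 -190: [-0.0014,0.0061] [-0.0022,0.0124] [-0.0025,0.0186] [-0.0022,0.0249] [-0.0014,0.0311] 
-190 -215: [0.0014,0.0061] [0.0032,0.0121] [0.0057,0.0179] [0.0086,0.0235] [0.0119,0.0288] 
-215 -240: [0.0038,0.0050] [0.0081,0.0096] [0.0127,0.0139] [0.0177,0.0177] [0.0230,0.0211] 
-240 -265: [0.0056,0.0029] [0.0114,0.0053] [0.0174,0.0072] [0.0235,0.0086] [0.0297,0.0094] 
-265 -290: [0.0063,0.0003] [0.0126,0.0000] [0.0188,-0.0008] [0.0249,-0.0022] [0.0309,-0.0041] 
-290 -315: [0.0058,-0.0024] [0.0114,-0.0053] [0.0167,-0.0087] [0.0217,-0.0125] [0.0263,-0.0167]
```

Emit:
play_rows(commands=[[[-0.007,-0.0085,0,0,0,0,1],[-0.017,-0.0145,0,0,0,0,1],[-0.0275,-0.019,0,0,0,0,1],[-0.038,-0.0215,0,0,0,0,1],[-0.0495,-0.0225,0,0,0,0,1]]])

```text
time_s: 4.45
tcp_pos: [0.6054, -0.1482, 0.2577]
ee_rot: [[1.0, 0.028, 0.0], [0.028, -1.0, -0.001], [0.0, 0.001, -1.0]]
wrist_force: [0.2, -0.8, -0.0]
gripper_width: 0.26
```

Emit:
play_rows(commands=[[[-0.0063,0.0003,0,0,0,0,1],[-0.0125,0.001,0,0,0,0,1],[-0.0186,0.0025,0,0,0,0,1],[-0.0246,0.0043,0,0,0,0,1],[-0.0304,0.0067,0,0,0,0,1]]])

```text
time_s: 4.95
tcp_pos: [0.5747, -0.1419, 0.2579]
ee_rot: [[1.0, 0.028, -0.002], [0.028, -1.0, -0.003], [-0.002, 0.002, -1.0]]
wrist_force: [-1.7, -6.3, 1.7]
gripper_width: 0.26
```

Emit:
play_rows(commands=[[[-0.0056,0.0029,0,0,0,0,1],[-0.0109,0.0063,0,0,0,0,1],[-0.0159,0.0101,0,0,0,0,1],[-0.0205,0.0143,0,0,0,0,1],[-0.0247,0.019,0,0,0,0,1]]])

```text
time_s: 5.45
tcp_pos: [0.5487, -0.1227, 0.2577]
ee_rot: [[1.0, 0.028, -0.005], [0.028, -1.0, -0.002], [-0.006, 0.002, -1.0]]
wrist_force: [-4.7, -4.3, 3.5]
gripper_width: 0.263
```

```bash
python3 -c "
from h import *
state()"
```

```text
t 5.45 p [ 0.5488 -0.1226  0.2767] rad 0.0745 ang -140.75 Ftan 0.32 Frad 6.33 F [-4.7  -4.26  3.51] 0.263
```

Still idle; the effective circle centre is about (0.603, −0.077), so I shift the path by (−3.5, −1.5) mm.

Emit:
play_rows(commands=[[[-0.005,0.0045,0,0,0,0,1],[-0.0095,0.0095,0,0,0,0,1],[-0.0131,0.0147,0,0,0,0,1],[-0.016,0.0202,0,0,0,0,1],[-0.0179,0.0261,0,0,0,0,1]]])

```text
time_s: 5.95
tcp_pos: [0.5337, -0.0946, 0.2575]
ee_rot: [[1.0, 0.029, 0.001], [0.029, -1.0, 0.001], [0.001, -0.001, -1.0]]
wrist_force: [1.0, -0.7, -0.2]
gripper_width: 0.255
```

```bash
sed -i 's/^HUB=.*/HUB=np.array([.603,-.077])/' h.py; python3 -c "
from h import *
state()"
```

```text
t 5.95 p [ 0.5337 -0.0946  0.2765] rad 0.0715 ang -165.74 Ftan 0.96 Frad -0.76 F [ 0.97 -0.75 -0.19] 0.255
```

Radial load is gone and the wheel is still idle at −166°. Continuing.

Emit:
play_rows(commands=[[[-0.0014,0.0061,0,0,0,0,1],[-0.0022,0.0124,0,0,0,0,1],[-0.0025,0.0186,0,0,0,0,1],[-0.0022,0.0249,0,0,0,0,1],[-0.0014,0.0311,0,0,0,0,1]]])

```text
time_s: 6.45
tcp_pos: [0.5324, -0.0638, 0.2575]
ee_rot: [[1.0, 0.028, 0.0], [0.028, -1.0, 0.0], [0.0, -0.0, -1.0]]
wrist_force: [0.8, -1.8, -0.3]
gripper_width: 0.256
```

```bash
python3 -c "
from h import *
state()"
```

```text
t 6.45 p [ 0.5324 -0.0638  0.2765] rad 0.0718 ang 169.42 Ftan 1.58 Frad -1.12 F [ 0.81 -1.76 -0.29] 0.256
```

Emit:
play_rows(commands=[[[0.0014,0.0061,0,0,0,0,1],[0.0032,0.0121,0,0,0,0,1],[0.0057,0.0179,0,0,0,0,1],[0.0086,0.0235,0,0,0,0,1],[0.0119,0.0288,0,0,0,0,1]]])

```text
time_s: 6.95
tcp_pos: [0.5442, -0.0352, 0.2575]
ee_rot: [[1.0, 0.028, -0.0], [0.028, -1.0, -0.0], [-0.0, 0.0, -1.0]]
wrist_force: [-0.2, -0.6, -0.2]
gripper_width: 0.259
```

```bash
python3 -c "
from h import *
state()"
```

```text
t 6.95 p [ 0.5442 -0.0352  0.2765] rad 0.0722 ang 144.56 Ftan 0.59 Frad -0.19 F [-0.18 -0.59 -0.22] 0.259
```

Emit:
play_rows(commands=[[[0.0038,0.005,0,0,0,0,1],[0.0081,0.0096,0,0,0,0,1],[0.0127,0.0139,0,0,0,0,1],[0.0177,0.0177,0,0,0,0,1],[0.023,0.0211,0,0,0,0,1]]])

```text
time_s: 7.45
tcp_pos: [0.5674, -0.014, 0.2576]
ee_rot: [[1.0, 0.028, -0.0], [0.028, -1.0, 0.0], [-0.0, -0.0, -1.0]]
wrist_force: [-1.3, 0.7, 2.2]
gripper_width: 0.257
```

```bash
python3 -c "
from h import *
state()"
```

```text
t 7.45 p [ 0.5674 -0.014   0.2766] rad 0.0724 ang 119.49 Ftan 0.8 Frad 1.24 F [-1.3   0.68  2.23] 0.257
```

Emit:
play_rows(commands=[[[0.0056,0.0029,0,0,0,0,1],[0.0114,0.0053,0,0,0,0,1],[0.0174,0.0072,0,0,0,0,1],[0.0235,0.0086,0,0,0,0,1],[0.0297,0.0094,0,0,0,0,1]]])

```text
time_s: 7.95
tcp_pos: [0.5939, -0.005, 0.2574]
ee_rot: [[1.0, 0.028, -0.009], [0.028, -1.0, -0.0], [-0.009, 0.0, -1.0]]
wrist_force: [-11.0, 4.4, 7.0]
gripper_width: 0.257
```

```bash
python3 -c "
from h import *
state()"
```

```text
t 7.95 p [ 0.594  -0.005   0.2764] rad 0.0726 ang 97.09 Ftan 10.41 Frad 5.69 F [-11.03   4.36   7.02] 0.257
```

Drive has begun: Ftan rose from 0.8 N at 119.5° to 10.4 N at 97.1°. I take the onset as ≈108° ±11°, so the target is 108−540 = −432° (measured).

Run:
```python
from h import *
c=HUB+.072*np.array([np.cos(np.radians(95)),np.sin(np.radians(95))])
for s in range(95,-350,-50):
    print(s,s-50,end=": ")
    for a in np.radians(np.linspace(s,s-50,6)[1:]):
        q=HUB+.072*np.array([np.cos(a),np.sin(a)]);print("[%.4f,%.4f,0,0,0,0,1]"%tuple(q-c),end=", ")
    print();c=q
```

```text
95 45: [0.0126,0.0000,0,0,0,0,1], [0.0249,-0.0022,0,0,0,0,1], [0.0367,-0.0065,0,0,0,0,1], [0.0476,-0.0127,0,0,0,0,1], [0.0572,-0.0208,0,0,0,0,1], 
45 -5: [0.0081,-0.0096,0,0,0,0,1], [0.0143,-0.0205,0,0,0,0,1], [0.0186,-0.0323,0,0,0,0,1], [0.0208,-0.0446,0,0,0,0,1], [0.0208,-0.0572,0,0,0,0,1], 
-5 -55: [-0.0022,-0.0124,0,0,0,0,1], [-0.0065,-0.0242,0,0,0,0,1], [-0.0127,-0.0350,0,0,0,0,1], [-0.0208,-0.0446,0,0,0,0,1], [-0.0304,-0.0527,0,0,0,0,1], 
-55 -105: [-0.0109,-0.0063,0,0,0,0,1], [-0.0227,-0.0106,0,0,0,0,1], [-0.0350,-0.0127,0,0,0,0,1], [-0.0476,-0.0127,0,0,0,0,1], [-0.0599,-0.0106,0,0,0,0,1], 
-105 -155: [-0.0118,0.0043,0,0,0,0,1], [-0.0227,0.0106,0,0,0,0,1], [-0.0323,0.0186,0,0,0,0,1], [-0.0403,0.0282,0,0,0,0,1], [-0.0466,0.0391,0,0,0,0,1], 
-155 -205: [-0.0043,0.0118,0,0,0,0,1], [-0.0065,0.0242,0,0,0,0,1], [-0.0065,0.0367,0,0,0,0,1], [-0.0043,0.0491,0,0,0,0,1], [0.0000,0.0609,0,0,0,0,1], 
-205 -255: [0.0063,0.0109,0,0,0,0,1], [0.0143,0.0205,0,0,0,0,1], [0.0240,0.0286,0,0,0,0,1], [0.0348,0.0348,0,0,0,0,1], [0.0466,0.0391,0,0,0,0,1], 
-255 -305: [0.0124,0.0022,0,0,0,0,1], [0.0249,0.0022,0,0,0,0,1], [0.0373,0.0000,0,0,0,0,1], [0.0491,-0.0043,0,0,0,0,1], [0.0599,-0.0106,0,0,0,0,1], 
-305 -355: [0.0096,-0.0081,0,0,0,0,1], [0.0177,-0.0177,0,0,0,0,1], [0.0240,-0.0286,0,0,0,0,1], [0.0282,-0.0403,0,0,0,0,1], [0.0304,-0.0527,0,0,0,0,1],
```

Emit:
play_rows(commands=[[[0.0126,0,0,0,0,0,1],[0.0249,-0.0022,0,0,0,0,1],[0.0367,-0.0065,0,0,0,0,1],[0.0476,-0.0127,0,0,0,0,1],[0.0572,-0.0208,0,0,0,0,1]]])

```text
time_s: 8.45
tcp_pos: [0.653, -0.0238, 0.2573]
ee_rot: [[1.0, 0.03, -0.004], [0.03, -1.0, 0.003], [-0.004, -0.003, -1.0]]
wrist_force: [-6.2, 8.2, 4.3]
gripper_width: 0.26
```

Emit:
play_rows(commands=[[[0.0081,-0.0096,0,0,0,0,1],[0.0143,-0.0205,0,0,0,0,1],[0.0186,-0.0323,0,0,0,0,1],[0.0208,-0.0446,0,0,0,0,1],[0.0208,-0.0572,0,0,0,0,1]]])

```text
time_s: 8.95
tcp_pos: [0.6757, -0.0802, 0.2573]
ee_rot: [[1.0, 0.03, 0.001], [0.03, -1.0, 0.005], [0.001, -0.005, -1.0]]
wrist_force: [-0.0, 9.9, 2.4]
gripper_width: 0.258
```

```bash
python3 -c "
from h import *
state()"
```

```text
t 8.95 p [ 0.6757 -0.0802  0.2763] rad 0.0727 ang -2.56 Ftan 9.88 Frad -0.49 F [-0.04  9.9   2.37] 0.258
```

Constant ~10 N tangential, so the grip is firm and the motion is tracking. Continuing.

Emit:
play_rows(commands=[[[-0.0022,-0.0124,0,0,0,0,1],[-0.0065,-0.0242,0,0,0,0,1],[-0.0127,-0.035,0,0,0,0,1],[-0.0208,-0.0446,0,0,0,0,1],[-0.0304,-0.0527,0,0,0,0,1]]])

```text
time_s: 9.45
tcp_pos: [0.648, -0.1332, 0.2575]
ee_rot: [[1.0, 0.03, 0.009], [0.03, -1.0, 0.004], [0.009, -0.004, -1.0]]
wrist_force: [6.2, 8.5, 0.3]
gripper_width: 0.259
```

Emit:
play_rows(commands=[[[-0.0109,-0.0063,0,0,0,0,1],[-0.0227,-0.0106,0,0,0,0,1],[-0.035,-0.0127,0,0,0,0,1],[-0.0476,-0.0127,0,0,0,0,1],[-0.0599,-0.0106,0,0,0,0,1]]])

```text
time_s: 9.95
tcp_pos: [0.5893, -0.1469, 0.2579]
ee_rot: [[1.0, 0.028, 0.012], [0.028, -1.0, -0.001], [0.012, 0.002, -1.0]]
wrist_force: [10.3, -1.5, -3.7]
gripper_width: 0.255
```

Emit:
play_rows(commands=[[[-0.0118,0.0043,0,0,0,0,1],[-0.0227,0.0106,0,0,0,0,1],[-0.0323,0.0186,0,0,0,0,1],[-0.0403,0.0282,0,0,0,0,1],[-0.0466,0.0391,0,0,0,0,1]]])

```text
time_s: 10.45
tcp_pos: [0.5399, -0.1099, 0.2579]
ee_rot: [[1.0, 0.027, 0.005], [0.027, -1.0, -0.005], [0.004, 0.005, -1.0]]
wrist_force: [5.3, -8.5, -2.9]
gripper_width: 0.257
```

Emit:
play_rows(commands=[[[-0.0043,0.0118,0,0,0,0,1],[-0.0065,0.0242,0,0,0,0,1],[-0.0065,0.0367,0,0,0,0,1],[-0.0043,0.0491,0,0,0,0,1],[0,0.0609,0,0,0,0,1]]])

```text
time_s: 10.95
tcp_pos: [0.5363, -0.0498, 0.2575]
ee_rot: [[1.0, 0.027, -0.005], [0.027, -1.0, -0.007], [-0.005, 0.007, -1.0]]
wrist_force: [-2.3, -10.0, 1.0]
gripper_width: 0.257
```

```bash
python3 -c "
from h import *
state()"
```

```text
t 10.95 p [ 0.5364 -0.0497  0.2765] rad 0.072 ang 157.67 Ftan 10.1 Frad -1.64 F [-2.32 -9.97  1.02] 0.257
```

Emit:
play_rows(commands=[[[0.0063,0.0109,0,0,0,0,1],[0.0143,0.0205,0,0,0,0,1],[0.024,0.0286,0,0,0,0,1],[0.0348,0.0348,0,0,0,0,1],[0.0466,0.0391,0,0,0,0,1]]])

```text
time_s: 11.45
tcp_pos: [0.5803, -0.0082, 0.2574]
ee_rot: [[1.0, 0.028, -0.011], [0.028, -1.0, -0.002], [-0.011, 0.002, -1.0]]
wrist_force: [-11.8, 2.5, 7.0]
gripper_width: 0.261
```

Emit:
play_rows(commands=[[[0.0124,0.0022,0,0,0,0,1],[0.0249,0.0022,0,0,0,0,1],[0.0373,0,0,0,0,0,1],[0.0491,-0.0043,0,0,0,0,1],[0.0599,-0.0106,0,0,0,0,1]]])

```text
time_s: 11.95
tcp_pos: [0.6429, -0.0159, 0.2574]
ee_rot: [[1.0, 0.029, -0.005], [0.029, -1.0, 0.003], [-0.005, -0.003, -1.0]]
wrist_force: [-6.9, 8.0, 4.1]
gripper_width: 0.261
```

Emit:
play_rows(commands=[[[0.0096,-0.0081,0,0,0,0,1],[0.0177,-0.0177,0,0,0,0,1],[0.024,-0.0286,0,0,0,0,1],[0.0282,-0.0403,0,0,0,0,1],[0.0304,-0.0527,0,0,0,0,1]]])

```text
time_s: 12.45
tcp_pos: [0.6753, -0.0676, 0.2573]
ee_rot: [[1.0, 0.03, 0.0], [0.03, -1.0, 0.005], [0.0, -0.005, -1.0]]
wrist_force: [-4.2, 10.1, 4.2]
gripper_width: 0.254
```

```bash
python3 -c "
from h import *
state()
c=HUB+.072*np.array([np.cos(np.radians(5)),np.sin(np.radians(5))])
for s,e in((5,-40),(-40,-73)):
    for a in np.radians(np.linspace(s,e,6)[1:]):
        q=HUB+.072*np.array([np.cos(a),np.sin(a)]);print((q-c).round(4))
    c=q
"
```

```text
t 12.45 p [ 0.6753 -0.0677  0.2763] rad 0.0729 ang 7.34 Ftan 10.52 Frad -2.83 F [-4.15 10.07  4.22] 0.254
[ 0.0001 -0.0113]
[-0.0016 -0.0225]
[-0.005  -0.0332]
[-0.01   -0.0434]
[-0.0166 -0.0526]
[-0.0057 -0.006 ]
[-0.012  -0.0114]
[-0.0189 -0.0159]
[-0.0263 -0.0197]
[-0.0341 -0.0226]
```

Emit:
play_rows(commands=[[[0,-0.0113,0,0,0,0,1],[-0.0016,-0.0225,0,0,0,0,1],[-0.005,-0.0332,0,0,0,0,1],[-0.01,-0.0434,0,0,0,0,1],[-0.0166,-0.0526,0,0,0,0,1]]])

```text
time_s: 12.95
tcp_pos: [0.661, -0.1201, 0.2574]
ee_rot: [[1.0, 0.03, 0.007], [0.03, -1.0, 0.005], [0.007, -0.005, -1.0]]
wrist_force: [4.4, 10.1, 1.9]
gripper_width: 0.257
```

Emit:
play_rows(commands=[[[-0.0057,-0.006,0,0,0,0,1],[-0.012,-0.0114,0,0,0,0,1],[-0.0189,-0.0159,0,0,0,0,1],[-0.0263,-0.0197,0,0,0,0,1],[-0.0341,-0.0226,0,0,0,0,1]]])

```text
time_s: 13.45
tcp_pos: [0.6289, -0.1438, 0.2577]
ee_rot: [[0.999, 0.03, 0.012], [0.03, -1.0, 0.003], [0.012, -0.002, -1.0]]
wrist_force: [9.0, 5.9, -1.5]
gripper_width: 0.256
```

```bash
python3 -c "
from h import *
state()"
```

```text
t 13.45 p [ 0.6287 -0.1438  0.2767] rad 0.0716 ang -68.97 Ftan 10.48 Frad -2.28 F [ 8.97  5.89 -1.51] 0.256
```

3° short; nudge forward, then ease off the load and open.

Emit:
play_rows(commands=[[[-0.0018,-0.0007,0,0,0,0,1],[-0.0037,-0.0012,0,0,0,0,1],[-0.0037,-0.0012,0,0,0,0,1]]])

```text
time_s: 13.75
tcp_pos: [0.6249, -0.1452, 0.2576]
ee_rot: [[1.0, 0.029, 0.011], [0.029, -1.0, 0.002], [0.011, -0.002, -1.0]]
wrist_force: [8.7, 5.9, -1.5]
gripper_width: 0.262
```

```bash
python3 -c "
from h import *
state()"
```

```text
t 13.75 p [ 0.6247 -0.1453  0.2766] rad 0.0716 ang -72.36 Ftan 10.08 Frad -2.95 F [ 8.72  5.86 -1.5 ] 0.262
```

Emit:
play_rows(commands=[[[0.0025,0.001,0,0,0,0,1],[0.0025,0.001,0,0,0,0,1],[0.0025,0.001,0,0,0,0,0],[0.0025,0.001,0,0,0,0,0],[0.0025,0.001,0,0,0,0,0]]])

```text
time_s: 14.25
tcp_pos: [0.6226, -0.1465, 0.257]
ee_rot: [[1.0, 0.028, -0.001], [0.028, -1.0, -0.0], [-0.001, 0.0, -1.0]]
wrist_force: [0.1, -0.0, 0.2]
gripper_width: 0.443
```

Emit:
play_rows(commands=[[[0,0,0,0,0,0,0],[0,0,0,0,0,0,0],[0,0,0,0,0,0,0],[0,0,0,0,0,0,0],[0,0,0,0,0,0,0]]])

```text
time_s: 14.75
tcp_pos: [0.6228, -0.146, 0.2576]
ee_rot: [[1.0, 0.028, 0.0], [0.028, -1.0, -0.0], [0.0, 0.0, -1.0]]
wrist_force: [0.3, -0.3, 1.2]
gripper_width: 0.9
```

Released at −72.4° (target −72°). Now going up and over to the clamp's −y side, with the fingers shut.

Emit:
play_rows(commands=[[[0,0,0.04,0,0,0,0],[0,0,0.08,0,0,0,0],[0,0,0.12,0,0,0,0],[-0.04,-0.01,0.12,0,0,0,1],[-0.08,-0.02,0.12,0,0,0,1]]])

```text
time_s: 15.25
tcp_pos: [0.5431, -0.1659, 0.3783]
ee_rot: [[1.0, 0.029, 0.002], [0.029, -1.0, 0.0], [0.002, 0.0, -1.0]]
wrist_force: [0.4, 0.5, -0.7]
gripper_width: 0.896
```

Emit:
play_rows(commands=[[[-0.043,-0.012,0,0,0,0,1],[-0.086,-0.024,0,0,0,0,1],[-0.086,-0.024,0,0,0,0,1],[-0.086,-0.024,0,0,0,0,1],[-0.086,-0.024,0,0,0,0,1]]])

```text
time_s: 15.75
tcp_pos: [0.4576, -0.1898, 0.3775]
ee_rot: [[1.0, 0.028, 0.0], [0.028, -1.0, 0.0], [0.0, -0.0, -1.0]]
wrist_force: [-0.1, 0.3, 0.0]
gripper_width: 0.449
```

Emit:
play_rows(commands=[[[0,0,0,0,0,0,1],[0,0,0,0,0,0,1],[0,0,0,0,0,0,1],[0,0,0,0,0,0,1],[0,0,0,0,0,0,1]]])

```text
time_s: 16.25
tcp_pos: [0.457, -0.1899, 0.3774]
ee_rot: [[1.0, 0.028, -0.0], [0.028, -1.0, -0.0], [-0.0, -0.0, -1.0]]
wrist_force: [-0.6, 0.4, 0.5]
gripper_width: 0.032
```

Run:
```python
from h import *
from station import r
state()
c=r.capture("scene");cv2.imwrite("pics/s2.png",cv2.resize(c["image"][120:330,160:440,::-1],None,fx=2.5,fy=2.5,interpolation=3))
ctr,R,k,H,G=meas(c,280,245)
cam=c["extrinsics"][:3,3];G=G[(G[:,0]<.52)&(G[:,1]>-.15)];q=G[(G[:,2]<.248)&(G[:,2]>.216)];print(ctr,len(q),cylfit(q,cam,.01) if len(q)>10 else "")
```

```text
t 16.25 p [ 0.4571 -0.1899  0.3964] rad 0.1845 ang -142.27 Ftan -0.69 Frad 0.27 F [-0.63  0.38  0.51] 0.032
[ 0.60829922 -0.07353341] 66 [ 0.45764839 -0.12234173]
```

View pics/s2.png

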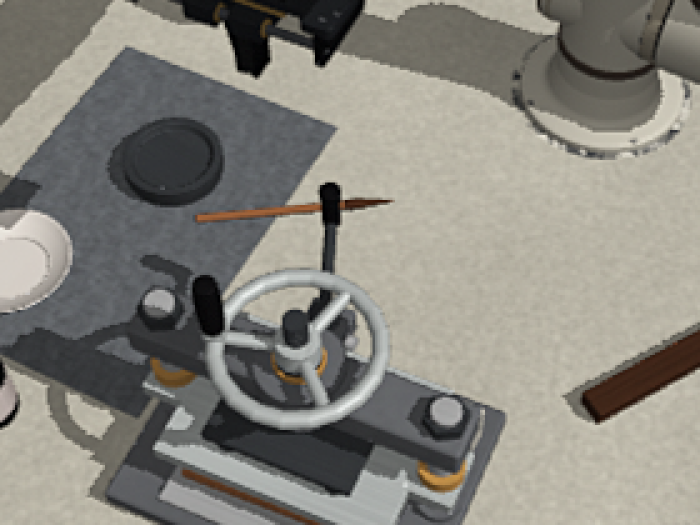

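The scene shows the handle at (208,305), the clamp grip undisturbed at (330,203), and the shut fingers at (250,50) beside it. Lowering, then pushing.

Emit:
play_rows(commands=[[[0,0,-0.04,0,0,0,1],[0,0,-0.08,0,0,0,1],[0,0,-0.12,0,0,0,1],[0,0,-0.152,0,0,0,1],[0,0.015,-0.152,0,0,0,1]]])

```text
time_s: 16.8
tcp_pos: [0.4536, -0.175, 0.2205]
ee_rot: [[1.0, 0.026, -0.01], [0.026, -1.0, 0.002], [-0.01, -0.002, -1.0]]
wrist_force: [-0.8, -0.1, 0.5]
gripper_width: 0.006
```

Emit:
play_rows(commands=[[[0,0.01,0,0,0,0,1],[0,0.02,0,0,0,0,1],[-0.001,0.03,0,0,0,0,1],[-0.003,0.04,0,0,0,0,1],[-0.005,0.05,0,0,0,0,1]]])

```text
time_s: 17.3
tcp_pos: [0.4497, -0.1258, 0.2262]
ee_rot: [[1.0, 0.028, -0.004], [0.028, -1.0, -0.003], [-0.004, 0.003, -1.0]]
wrist_force: [-4.9, -6.2, 2.9]
gripper_width: 0.002
```

Emit:
play_rows(commands=[[[-0.001,0.01,0,0,0,0,1],[-0.001,0.02,0,0,0,0,1],[0,0.03,0,0,0,0,1],[0.001,0.04,0,0,0,0,1],[0.003,0.05,0,0,0,0,1]]])

```text
time_s: 17.8
tcp_pos: [0.453, -0.0753, 0.2259]
ee_rot: [[1.0, 0.028, -0.003], [0.028, -1.0, -0.002], [-0.003, 0.002, -1.0]]
wrist_force: [-2.7, -3.4, 1.6]
gripper_width: 0.003
```

Run:
```python
from h import *
from station import r
state()
c=r.capture("scene")
ctr,R,k,H,G=meas(c,280,245)
cam=c["extrinsics"][:3,3];print(len(G));c2=c["image"][120:330,160:440,::-1];cv2.imwrite("pics/s3.png",cv2.resize(c2,None,fx=2.5,fy=2.5,interpolation=3))
```

```text
t 17.8 p [ 0.4531 -0.0753  0.2449] rad 0.1499 ang 179.35 Ftan 3.46 Frad 2.61 F [-2.65 -3.43  1.65] 0.003
160
```

View pics/s3.png

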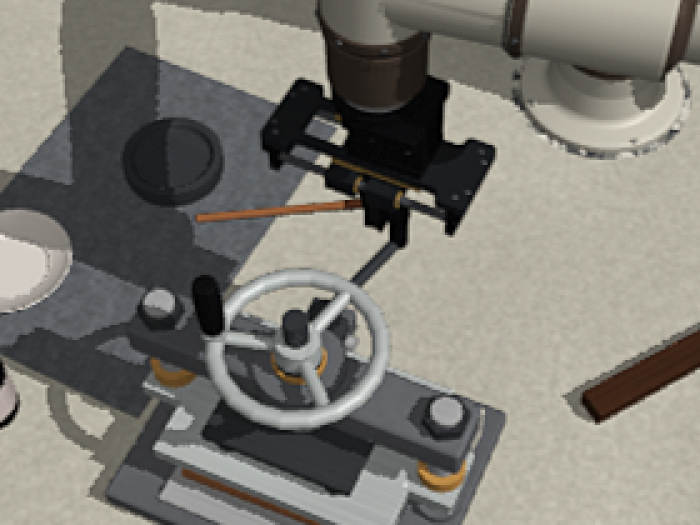

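The lever follows: its grip, now at about (398,225), leads the fingers. Continuing gently to the stop.

Emit:
play_rows(commands=[[[0.001,0.005,0,0,0,0,1],[0.003,0.01,0,0,0,0,1],[0.004,0.014,0,0,0,0,1],[0.004,0.014,0,0,0,0,1]]])

```text
time_s: 18.25
tcp_pos: [0.4592, -0.0606, 0.2257]
ee_rot: [[1.0, 0.028, 0.001], [0.028, -1.0, 0.0], [0.001, -0.0, -1.0]]
wrist_force: [-1.2, -1.3, 0.9]
gripper_width: 0.003
```

Emit:
play_rows(commands=[[[0.001,0.003,0,0,0,0,1],[0.0015,0.005,0,0,0,0,1],[0.0015,0.005,0,0,0,0,1]]])

```text
time_s: 18.55
tcp_pos: [0.4607, -0.0558, 0.2256]
ee_rot: [[1.0, 0.028, 0.001], [0.028, -1.0, 0.0], [0.001, -0.0, -1.0]]
wrist_force: [-1.9, -2.9, 1.1]
gripper_width: 0.007
```

Emit:
play_rows(commands=[[[0.001,0.003,0,0,0,0,1],[0.002,0.006,0,0,0,0,1],[0.002,0.006,0,0,0,0,1]]])

```text
time_s: 18.85
tcp_pos: [0.4619, -0.0518, 0.2257]
ee_rot: [[1.0, 0.029, -0.002], [0.029, -1.0, -0.004], [-0.002, 0.004, -1.0]]
wrist_force: [-0.7, -11.1, 1.7]
gripper_width: 0.006
```

Run:
```python
from h import *
state()
```

```text
t 18.85 p [ 0.462  -0.0517  0.2447] rad 0.1433 ang 169.83 Ftan 11.02 Frad -1.21 F [ -0.75 -11.06   1.71] 0.006
```

Force jumped to 11 N, so the lever is at its stop. Backing off and lifting, then checking.

Emit:
play_rows(commands=[[[-0.003,-0.02,0,0,0,0,1],[-0.006,-0.05,0,0,0,0,1],[-0.006,-0.05,0.04,0,0,0,1],[-0.006,-0.05,0.08,0,0,0,1],[-0.006,-0.06,0.12,0,0,0,1]]])

```text
time_s: 19.35
tcp_pos: [0.4572, -0.1089, 0.347]
ee_rot: [[1.0, 0.029, 0.002], [0.029, -1.0, 0.002], [0.002, -0.002, -1.0]]
wrist_force: [1.0, 0.7, 0.6]
gripper_width: 0.008
```

Emit:
play_rows(commands=[[[-0.02,-0.04,0.02,0,0,0,1],[-0.03,-0.08,0.03,0,0,0,1],[-0.03,-0.12,0.03,0,0,0,1],[-0.03,-0.12,0.03,0,0,0,1],[-0.03,-0.12,0.03,0,0,0,1]]])

```text
time_s: 19.85
tcp_pos: [0.427, -0.23, 0.3751]
ee_rot: [[1.0, 0.027, 0.001], [0.027, -1.0, 0.001], [0.001, -0.001, -1.0]]
wrist_force: [-0.1, 0.8, -0.3]
gripper_width: 0.007
```

Run:
```python
from h import *
from station import r
state()
c=r.capture("scene");cv2.imwrite("pics/s4.png",c["image"][:,:,::-1])
ctr,R,k,H,G=meas(c,280,245);cam=c["extrinsics"][:3,3]
dd=np.hypot(*(H[:,:2]-ctr).T);q=H[(dd>.05)&(dd<.1)&(H[:,2]<.303)&(H[:,2]>.255)];d=cylfit(q,cam,.012)-ctr
print("handle ang",np.degrees(np.arctan2(d[1],d[0])),np.hypot(*d))
G=G[(G[:,0]<.52)&(G[:,1]>-.15)&(G[:,2]<.248)&(G[:,2]>.216)];g=cylfit(G,cam,.01)
pv=np.array([.5546,-.0783]);e=g-pv
print("grip",g,len(G),np.hypot(*e),"swing deg from start",204.6-np.degrees(np.arctan2(e[1],e[0])))
i0=np.load("scene0.npz")["image"];df=np.abs(i0.astype(int)-c["image"]).max(-1)
for n,u,v in(("ink",228,184),("dish",162,224),("bottle",152,272),("pw",427,267),("bowl",510,290),("tape",452,392),("brush",262,203)):
    print(n,df[v-15:v+15,u-15:u+15].mean().round(1),end=" ")
```

```text
t 19.85 p [ 0.427  -0.2301  0.3941] rad 0.2332 ang -138.99 Ftan -0.66 Frad -0.44 F [-0.1   0.79 -0.28] 0.007
handle ang -74.45228273245303 0.07379933920486904
grip [ 0.45892467 -0.03191308] 70 0.10632740081126453 swing deg from start 50.46581385309969
ink 2.3 dish 5.7 bottle 6.2 pw 3.7 bowl 2.8 tape 5.0 brush 4.0
```

View pics/s4.png

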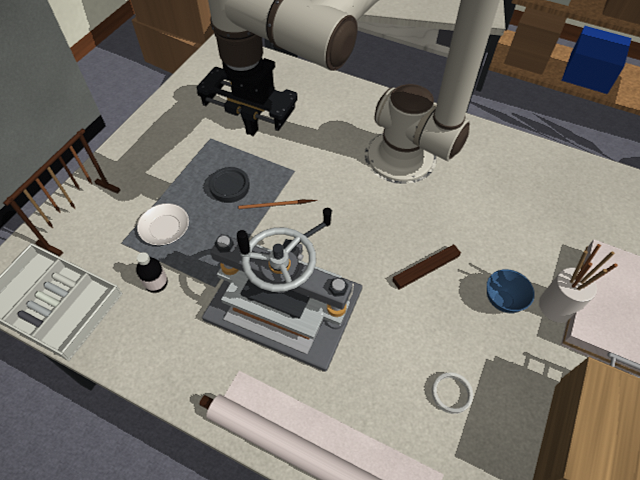

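The scene shows the lever across at (327,215), the handle at (243,242), the bystanders in place and the gripper clear. Handing in.

```bash
python3 -c "
from station import r
print(r.finish_job())"
```

```text
the job is handed in; nothing more can be done
None
```

I cranked the wheel clockwise through its free play, then 1.5 turns more, let go of the handle, swung the clamp lever to its stop and handed the job in at about 20 s. It gave no verdict.

- **Free play and drive:** the force along the handle's circle jumped from 0.8 N to 10.4 N between 119.5° and 97.1°. I took the start of drive as 108°, good to about ±11°. I could not narrow it further, because force is only read at the end of each move.
- **Turn count:** I released the handle at −72.4° measured, against a target of −72°, so 1.5 turns within about ±0.03 turn, inside the allowed tenth. The camera afterwards put the handle at −74.5°, 2° from the arm's reading and within tolerance.
- **Clamp:** the push force rose from about 3 N to 11 N at the stop. The camera shows the lever swung 50.5° from its start, which puts it at about 1.02 rad.
- **Surroundings:** the seven bystanders I checked in the scene image look unmoved. I did not check the seal stone or the bundle separately. The gripper is clear, with wrist force near zero.
- **Not measured:** I have no reading of the platen force; it is inferred from the turn count.
- **Disagreement:** the wheel centre found by camera was about 3.5 mm in x and 1.5 mm in y off the centre of the circle the arm actually followed. I corrected for it while cranking.

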